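# Clear and check the counting scale

### The job

Someone has left the scraper lying on the pan of the counting scale. Put it away first: slide its blade edgewise into the slot of the blue blade dock, fully home, handle lying flat on the dock, and let go. Then check the scale: gently set the large brass check weight, upright, inside the circle at the centre of the emptied pan, without dropping it or pressing the pan down hard, and leave the other things on the bench alone.

Things in the scene. Friction and masses are not known exactly. Their poses are not given: they have to be found in the camera images.
- scraper: Scraper, yellow handle, dark steel blade, about 90-180 g, flat on the pan. Origin: mid underside of the handle; blade points to its -x, z up. Handle 100 long (x -50 to 50), 24 wide (y), 26 high, black and red bands. Blade 75 long (x -125 to -50), 50 wide, faces 1 and 4 above the handle's underside. Centre of mass about x = -26.
- scraper_tip (a point): Middle of the scraper blade's front edge, at (-125, 0, 2.5) in the scraper's frame.
- dock: Blade dock fixed to the bench: bare metal floor plate 200 (x) by 90 (y), 10 thick, with a covered slot in its -x half; the blue slot block is 30 high. Origin: underside centre, z up. Blade slides in towards the dock's -x. Fully home: the blade's edge meets the slot's closed end, handle 2 from the mouth, scraper origin at dock (32, 0, 10), x axes parallel.
- dock_mouth (a point): Middle of the slot's mouth at floor level, dock (-20, 0, 10); it looks to the dock's +x. Slot 55 wide (y), 10 high (10 to 20 above the bench, its floor level with the plate's top), 73 deep (closed end at dock x = -93). Two yellow cheeks, 30 high, flare to about 70 apart over the 20 in front of the mouth.
- scale: Grey parts-counting scale fixed to the bench, 220 (x) by 170 (y), casing 45 high, display ridge to about 65 high at its -x end. Origin: underside centre, z up. Pan axis at (+25, 0).
- pan_center (a point): Centre of the upper face of the scale's square steel pan (150 by 150, 6 thick), 72 above the bench when empty, marked with a circle 62 inside. Moves with the pan, axes parallel to the scale's.
- pan (a joint): Downward travel of the sprung pan in m, 0 when empty, stop at 0.016. About 1 mm per newton: near 0.0013 under the scraper, 0.0049 under the check weight. Damped.
- check_weight: Large brass check weight, 500 g, standing on the bench. Origin: underside centre, z up. Round body 38 in diameter, 44 high, then a neck and a grip knob 24 in diameter from 54 to 66 high.
- small_weight: Small steel weight, 25 in diameter, 42 high, not to be used. Origin: underside centre. Leave alone.
- board: Loose green circuit board, 80 (x) by 170 (y), 14 high with rows of black parts. Origin: underside centre. Leave alone.
- jar: Jar with a red lid, 56 in diameter, 70 high. Origin: underside centre. Leave alone.
- screwdriver: Screwdriver with a red handle lying along its own x axis, about 200 long. Leave alone.
There are look-alikes about, which are no part of the job. There is more than one size of the dock; the job needs the middle-sized.

How it is judged (in metres and radians):
On the way, in this order (a step that is already met when the one before it is completed fails the run):
1. the scraper's blade is fully home in the dock's slot, the scraper flat and let go (x of scraper_tip in the frame of dock below -0.085 m and y of scraper_tip in the frame of dock between -0.006 and 0.006 m and z of scraper_tip in the frame of dock between 0.009 and 0.02 m and angle between the x axis of scraper and the x axis of dock, either way round below 0.12 rad and angle between scraper's own z axis and vertical below 0.12 rad and contact force between the fingers and scraper below 0.1 N and linear speed of scraper below 0.02 m/s), for 0.2 s.
2. the brass check weight stands upright, centred on the pan, let go (horizontal distance between check_weight and pan_center below 0.015 m and angle between check_weight's own z axis and vertical below 0.1 rad and z of check_weight in the frame of pan_center between -0.004 and 0.004 m and value of joint pan between 0.0035 and 0.0065 m and contact force between the fingers and check_weight below 0.1 N and linear speed of check_weight below 0.02 m/s), for 0.2 s.
At the end, for the whole second after the job is handed in: The scraper lies flat and at rest in the dock, blade edge within 8 mm of the slot's closed end, and let go; the brass check weight stands upright and at rest on the pan with its axis within 15 mm of the pan's centre, let go, and nothing else loads the pan (travel 3.5 to 6.5 mm) (all of step 1 and all of step 2); the robot touches nothing.
It fails at once if the pan is pressed down more than 12 mm (pushed hard) (value of joint pan above 0.012 m).
It fails at once if the brass check weight is dropped onto the pan (out of the fingers over 8 mm above it) (contact force between the fingers and check_weight below 0.1 N and horizontal distance between check_weight and pan_center below 0.09 m and z of check_weight in the frame of pan_center above 0.008 m).
It fails at once if the small steel weight, circuit board, jar or screwdriver is moved more than 30 mm (distance of any of small_weight, board, jar, screwdriver from where it was at the start of the episode above 0.03 m).
It also fails if it takes over 69 s, if anything falls off the work surface, if the arm or the gripper's body presses on something with over 40 N, if the wrist force passes 120 N, or if a joint passes its speed limit or range.

### The arm

A 7-joint arm with a two-finger parallel gripper is mounted at the origin on the work surface. World frame = base frame: x ahead of the robot, y to its left, z up, the work surface at z = 0. Lengths are in m, angles in degrees, forces in N, time in s.
With the tool pointing down it reaches from about 0.4 to 0.75 m from the base axis. Payload 19.5 kg.
Tool frame: the origin (TCP) lies between the finger pads; the fingertips stand tips_ahead ahead of it and the grasp point (between the pads) lies 11 mm behind it (tips_ahead is the distance from the TCP to the fingertips, in m); z points along the fingers, y is the direction in which the jaws open and shut (so a half turn about z gives the same grasp; the last joint's range is limited). The gripper opens to 85 mm and grips with 20 to 120 N. Pads are 22 mm wide; open, the fingers measure 114 mm over their backs; the gripper's body (76 mm by 85 mm) begins 54 mm behind the grasp point. The pads swing forward as they close: fully open they stand 13 mm farther back than shut.
Start: joints at [74.616, 40.479, -1.581, 85.061, 1.261, 54.483, -4.326], TCP at [0.129, -0.56, 0.239] pointing down, gripper open.
Joint ranges: [-155.06, 155.06], [-18.47, 123.98], [-90, 86.84], [0, 140.48], [-83.41, 263.41], [0, 116], [-161.91, 161.91]. Speed limits (degrees/s): [108.29, 108.29, 147.25, 147.25, 172.46, 172.46, 172.46].

### API

Orientations are given as [roll, pitch, yaw] about the fixed x, y, z axes, in that order (R = Rz(yaw) Ry(pitch) Rx(roll)).
In Python, from rig import * gives the robot as it stands.
- The arm moves only by the tool servo_tool, never from a script. Its argument "increments" is a list of rows, each an object with "jaw": the opening, from 0 (shut) to 1 (fully open); "dp": the shift along the tool's x, y, z in cm, a list of three; "turn": the turn about the tool's z in rad. In form: [{"jaw": jaw, "dp": [tx, ty, tz], "turn": turn}, ...]. A call has exactly 10 rows; each row shifts and turns the commanded pose from where the row before left it, along the tool's axes as they then stand; what a row does not reach is not made up. A row lasts 1/8 s, in which the tool goes at most 62.5 mm and 10.7 degrees, less where a joint would pass 70% of its speed; a pose out of reach is approached as far as the arm can. A call is refused whole if a number of a shift passes 6.25 or a number of a turn 0.188, either way. A call with a gripper value outside its range is refused whole. The fingers move at their own pace and stop on an object; the grip force is fixed at half the most. Time passes only in rows, so rows that do not move let the fingers close, or fill a call up. It gives the time, the measured TCP pose, the force and the opening at its end, in the units of the state.
- observe(): the state, without advancing time (a new reading comes with each control period).
- grab_frame(name): name is "side" or "top"; returns a dict with "color" (400x640x3 uint8, red, green, blue), "fx", "fy", "cx", "cy" (pixels), "R" (3x3) and "t" (3): a world point X has camera coordinates R X + t. Camera axes: x right, y down, z forward; pixel columns grow to the right and rows downward; lengths in m; the calibration is good to about 2 mm. A picture is of the moment at which its call begins. There is no depth.
- hand_in(): hands the job in, once; it reports no verdict.
Trained networks look in the newest picture that a camera, given by its name, has taken for a name from the list of things; names that differ only in an ending like _2 or _b are one class to them, and where a whole thing is asked for, a point or a joint stands for the part that bears it (a point fixed in the world has none). Each returns a list of dicts, best first, with "p" (0 to 1); they miss things now and then, are a little off and sometimes report something else, mostly with a low value. They report only what shows in the picture. A call takes as long as a camera call. They do not tell look-alikes from the thing itself.
- recognise(camera, thing): "xyz" ([x, y, z] in m, in world coordinates, good to about 4 mm: the middle of the surface that is visible of it).
- landmark_of(camera, thing): "xyz" ([x, y, z] in m, in world coordinates, good to about 4 mm: a listed point, or the origin of a listed thing).
The state is a dict: "time": time; "qpos": joint angles; "qd": joint speeds; "joint_efforts": joint torques, N m; "ee_pos": TCP position; "eef_rot": TCP orientation; "contact_force": force on the tool from outside, world axes, zero at the start; "torque": the same for the moment, N m; "opening": opening from 0.0 (shut) to 1.0 (fully open).
Only numpy, scipy, OpenCV 4.12 (cv2) and the standard library are available. Lean on these libraries where they do the work, as an engineer would, in place of code of your own. Each camera call takes 0.05 s, during which the arm holds its last target. There are 200 camera calls.

## Working session

There is one attempt and no reset: what is moved stays moved. The work goes in short steps, Python scripts to look and compute and a tool call to move; the robot and the scene stay as the last step left them, time stands still between calls to the robot, and variables do not carry over. Pictures are saved under pics/ and viewed, about 8 in all and at most 12, crops included, and the job is handed in when it is done.

Besides the shell and the picture viewer there is one more tool, called in YAML: its name, and indented under it one key for each argument. servo_tool: Moves the arm, as the interface text tells. Its arguments: {"type":"object","properties":{"increments":{"type":"array","items":{"type":"object","properties":{"jaw":{"type":"number"},"dp":{"type":"array","items":{"type":"number"}},"turn":{"type":"number"}}}}},"required":["increments"]}

```bash
mkdir -p pics; ls; python3 - <<'E'
from rig import *
import cv2
for c in ["side","top"]:
    f=grab_frame(c); cv2.imwrite(f"pics/{c}0.png",cv2.cvtColor(f["color"],cv2.COLOR_RGB2BGR))
    print(c,f["fx"],f["fy"],f["cx"],f["cy"],f["R"],f["t"])
    for n in ["scraper","scraper_tip","dock","dock_mouth","scale","pan_center","check_weight","small_weight","board","jar","screwdriver"]:
        print(n,[([round(float(v),3) for v in d["xyz"]],round(d["p"],2)) for d in landmark_of(c,n)])
print(observe())
E
```

```text
pics
side 519.9103899964232 519.9103899964232 310.88608603073567 190.30676589487888 [[-0.85443918 -0.51952012 -0.0057039 ]
 [-0.3688537   0.61430119 -0.69755358]
 [ 0.36589703 -0.59391321 -0.71650992]] [0.39124992 0.21723585 1.46194635]
scraper [([0.557, -0.235, 0.07], 0.8)]
scraper_tip [([0.453, -0.312, 0.073], 0.61)]
dock [([0.173, 0.312, 0.001], 0.7), ([0.667, 0.378, 0.002], 0.69), ([0.457, 0.217, 0.006], 0.65)]
dock_mouth [([0.146, 0.3, 0.011], 0.94), ([0.651, 0.376, 0.009], 0.77), ([0.432, 0.211, 0.009], 0.65), ([0.513, -0.246, 0.066], 0.47)]
scale [([0.489, -0.253, 0.001], 0.68)]
pan_center [([0.512, -0.246, 0.068], 0.88)]
check_weight [([0.479, -0.03, 0.002], 0.58), ([0.51, -0.248, 0.068], 0.47)]
small_weight [([0.618, 0.024, 0.0], 0.58)]
board [([0.744, 0.031, 0.002], 0.67)]
jar [([0.455, 0.487, 0.001], 0.57)]
screwdriver [([0.378, -0.497, -0.004], 0.78)]
top 372.6740792869235 372.6740792869235 312.6655657586406 200.4513998273781 [[ 0.02090039 -0.99974091 -0.0090155 ]
 [-0.9909041  -0.01951495 -0.13314741]
 [ 0.13293698  0.01171632 -0.99105524]] [-0.00843087  0.48511132  1.14
[... 658 characters left out ...]
8, -0.493, -0.004], 0.68)]
{'time': 1.2, 'qpos': array([74.61519091, 40.47730124, -1.58129978, 85.06017213,  1.25970628,
       54.4827194 , -4.32409449]), 'qd': array([-0.04867351, -0.02838019,  0.04696115, -0.03561979,  0.0222443 ,
        0.04474083,  0.0288979 ]), 'joint_efforts': array([ 7.53642071e-04, -8.82961392e+01,  1.23447116e+00, -2.36369795e+01,
        1.70252152e-02,  1.86483725e-03, -6.68981670e-08]), 'ee_pos': array([ 0.12930641, -0.56025747,  0.23929443]), 'eef_rot': array([-1.79997068e+02, -9.40459241e-04,  1.29956337e+01]), 'contact_force': array([0.28287832, 0.43687543, 0.34474902]), 'torque': array([ 0.00841072,  0.01579096, -0.02783069]), 'opening': 1.0022533755367355}
```

View pics/top0.png

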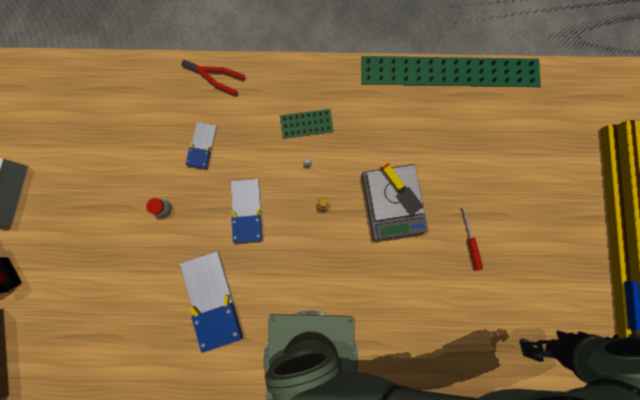

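View pics/side0.png

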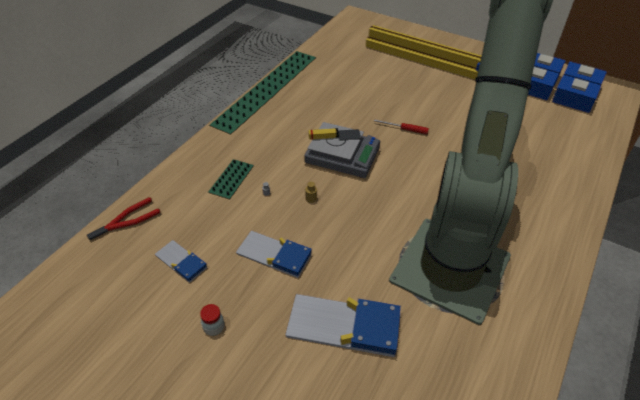

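The top view shows three docks: small at (201,145), middle at (246,211) and large at (212,301). The middle one, near (0.45, 0.21), should be about 200x90. The scraper lies at about (405,188) on the pan, and the brass weight is at (322,205). Next I'll confirm this with metric crops.

```bash
cat > h.py <<'E'
from rig import *
import cv2, numpy as np
def cam(c):
    f=grab_frame(c); K=np.array([[f["fx"],0,f["cx"]],[0,f["fy"],f["cy"]],[0,0,1]])
    return cv2.cvtColor(f["color"],cv2.COLOR_RGB2BGR),K,np.array(f["R"]),np.array(f["t"])
def rect(C,z,x0,x1,y0,y1,s=2000):
    """metric view of plane z: up = +x, left = +y; s px per m"""
    im,K,R,t=C; H=K@np.c_[R[:,0],R[:,1],R[:,2]*z+t]
    A=np.array([[0,-1/s,x1],[-1/s,0,y1],[0,0,1]])
    return cv2.warpPerspective(im,H@A,(int((y1-y0)*s),int((x1-x0)*s)),flags=cv2.INTER_CUBIC|cv2.WARP_INVERSE_MAP)
def grid(im,x1,y1,s,st=.02):
    for k in np.arange(-1,1,st):
        r=int(round((x1-k)*s)); q=int(round((y1-k)*s))
        if 0<=r<im.shape[0]: cv2.line(im,(0,r),(6,r),(0,0,255),1); cv2.putText(im,f"{k:.2f}",(8,r+3),0,.3,(0,0,255))
        if 0<=q<im.shape[1]: cv2.line(im,(q,0),(q,6),(0,0,255),1); cv2.putText(im,f"{k:.2f}",(q-8,16),0,.3,(0,0,255))
    return im
E
python3 - <<'E'
from h import *
a=[]
for c in ["top","side"]:
    C=cam(c)
    d=grid(rect(C,.01,.33,.58,.13,.30,1600),.58,.30,1600)
    p=grid(rect(C,.085,.38,.63,-.36,-.14,1600),.63,-.14,1600)
    a.append(np.hstack([d,p]))
cv2.imwrite("pics/m.png",cv2.resize(np.vstack(a),None,fx=.75,fy=.75,interpolation=cv2.INTER_AREA))
E
```

```text
Traceback (most recent call last):
ValueError: all the input array dimensions except for the concatenation axis must match exactly, but along dimension 0, the array at index 0 has size 399 and the array at index 1 has size 400
```

```bash
sed -i 's/int((y1-y0)\*s),int((x1-x0)\*s)/round((y1-y0)*s),round((x1-x0)*s)/' h.py
python3 - <<'E'
from h import *
a=[]
for c in ["top","side"]:
    C=cam(c)
    a+=[grid(rect(C,.01,.33,.58,.13,.30,1150),.58,.30,1150),grid(rect(C,.085,.38,.63,-.36,-.14,1150),.63,-.14,1150)]
cv2.imwrite("pics/m.png",np.vstack([np.hstack(a[:2]),np.hstack(a[2:])]))
E
```

```text
Traceback (most recent call last):
ValueError: all the input array dimensions except for the concatenation axis must match exactly, but along dimension 0, the array at index 0 has size 287 and the array at index 1 has size 288
```

```bash
python3 - <<'E'
from h import *
a=[]
for c in ["top","side"]:
    C=cam(c)
    a+=[grid(rect(C,.01,.33,.58,.13,.30,1200),.58,.30,1200),grid(rect(C,.085,.38,.63,-.36,-.14,1200),.63,-.14,1200)]
cv2.imwrite("pics/m.png",np.vstack([np.hstack(a[:2]),np.hstack(a[2:])]))
E
```

```text
(no output)
```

View pics/m.png

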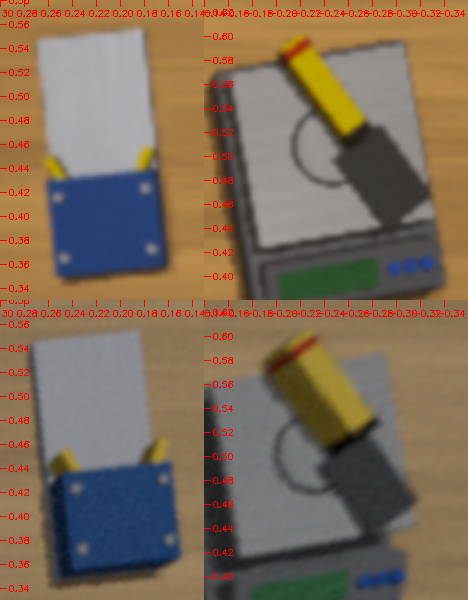

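The metric crop confirms the middle dock: its plate spans x≈0.355–0.555 and is about 90 wide, so 200x90, with yaw ≈6°. The scraper handle points toward +x+y. Next I'll refine the poses by edge fitting.

```bash
cat >> h.py <<'E'
from scipy.optimize import differential_evolution
from scipy.ndimage import map_coordinates
def fit(Cs,segs,p0,w=(.012,.012,8)):
    """segs: 3D segments in the body frame (z world height); pose x,y,yaw(deg) maximising edge gradient"""
    u=np.linspace(.05,.95,40)[:,None]
    P=np.vstack([np.array(a)*(1-u)+np.array(b)*u for a,b in segs])
    D=np.vstack([np.repeat([np.subtract(b,a)],40,0) for a,b in segs])
    G=[]
    for im,K,R,t in Cs:
        b=cv2.GaussianBlur(im.astype(np.float32),(0,0),1.0)
        G.append(([cv2.Sobel(b,cv2.CV_32F,1,0),cv2.Sobel(b,cv2.CV_32F,0,1)],K,R,t))
    def cost(p):
        c,s=np.cos(np.radians(p[2])),np.sin(np.radians(p[2])); B=np.array([[c,-s,0],[s,c,0],[0,0,1]])
        X=P@B.T+[p[0],p[1],0]; tot=0
        for (gx,gy),K,R,t in G:
            pr=lambda Y:(lambda q:q[:,:2]/q[:,2:])((Y@R.T+t)@K.T)
            a=pr(X); d=pr(X+D@B.T*.01)-a; n=np.c_[-d[:,1],d[:,0]]; n/=np.linalg.norm(n,axis=1)[:,None]+1e-9
            g=sum(np.abs(sum(map_coordinates(q[...,k],[a[:,1],a[:,0]],order=1)*n[:,i] for i,q in enumerate((gx,gy)))) for k in range(3))
            tot+=np.minimum(g,400).mean()
        return -tot
    r=differential_evolution(cost,[(a-b,a+b) for a,b in zip(p0,w)],seed=1,maxiter=60,popsize=12)
    return np.round(r.x,4),round(r.fun,1)
def rc(x0,x1,y,z,skip=()):
    q=[(x0,-y,z),(x1,-y,z),(x1,y,z),(x0,y,z)]
    return [(q[i],q[(i+1)%4]) for i in range(4) if i not in skip]
DOCK=rc(-.02,.1,.045,.01,(3,))+rc(-.1,-.02,.045,.03)
HAND=lambda z:rc(-.05,.05,.012,z+.026,(3,))+rc(-.125,-.05,.025,z+.004,(1,))
PAN=lambda z:rc(-.075,.075,.075,z)
E
python3 - <<'E'
from h import *
import rig
print([(k,getattr(rig,k)) for k in dir(rig) if 'tip' in k.lower()])
T=cam("top");S=cam("side")
for nm,C in (("top",[T]),("side",[S]),("both",[T,S])):
    print(nm,"dock",fit(C,DOCK,(.452,.214,6)),"scr",fit(C,HAND(.0707),(.5545,-.238,36)),"pan",fit(C,PAN(.0707),(.512,-.247,6)))
E
```

```text
[('tips_ahead', 0.008)]
top dock (array([0.4517, 0.2144, 6.9313]), np.float64(-364.1)) scr (array([ 0.5521, -0.2385, 38.    ]), np.float64(-337.2)) pan (array([ 0.5098, -0.2497, 10.3455]), np.float64(-306.0))
side dock (array([0.4524, 0.2167, 5.8692]), np.float64(-270.1)) scr (array([ 0.5504, -0.2344, 37.5604]), np.float64(-306.9)) pan (array([ 0.5085, -0.2436,  9.872 ]), np.float64(-255.1))
both dock (array([0.4516, 0.2155, 6.4928]), np.float64(-619.0)) scr (array([ 0.5517, -0.2375, 37.3448]), np.float64(-629.1)) pan (array([ 0.5096, -0.2487, 10.0803]), np.float64(-551.0))
```

servo_tool:
  increments:
    - {"jaw":1,"dp":[4.73,-2.14,0],"turn":0}
    - {"jaw":1,"dp":[4.73,-2.14,0],"turn":0}
    - {"jaw":1,"dp":[4.73,-2.14,0],"turn":0}
    - {"jaw":1,"dp":[4.73,-2.14,0],"turn":0}
    - {"jaw":1,"dp":[4.73,-2.14,0],"turn":0}
    - {"jaw":1,"dp":[4.73,-2.14,0],"turn":0}
    - {"jaw":1,"dp":[4.73,-2.14,0],"turn":0}
    - {"jaw":1,"dp":[4.73,-2.14,0],"turn":0}
    - {"jaw":1,"dp":[4.73,-2.14,0],"turn":0}
    - {"jaw":1,"dp":[4.73,-2.14,0],"turn":0}

```text
time: 2.8
ee_pos: [0.5433, -0.2442, 0.2394]
eef_rot: [180.0, -0.0, 13.0]
contact_force: [-0.0, -1.1, 1.1]
opening: 0.999
```

```bash
cat > g.py <<'E'
import sys
from rig import observe
import numpy as np
def go(x,y,z,yaw):
    """offset to a target in tool axes: cm along tool x,y,z at the present yaw, and turn in rad"""
    o=observe(); p=o["ee_pos"]; a=np.radians(o["eef_rot"][2]); d=np.array([x,y,z])-p
    print("t",o["time"],"pos",np.round(p,4),"rot",np.round(o["eef_rot"],2),"F",np.round(o["contact_force"],1),"open",round(o["opening"],3))
    rows=lambda a:np.round(100*np.array([d[0]*np.cos(a)+d[1]*np.sin(a),d[0]*np.sin(a)-d[1]*np.cos(a),-d[2]]),2)
    print("cm now",rows(a),"cm after turn",rows(np.radians(yaw)),"turn",round(float(-np.radians((yaw-np.degrees(a)+180)%360-180)),3),"q",np.round(o["qpos"],0))
if __name__=="__main__": go(*map(float,sys.argv[1:]))
E
python3 g.py .5422 -.2448 .08 37.3
```

```text
t 2.8 pos [ 0.5433 -0.2442  0.2394] rot [ 1.7999e+02 -1.0000e-02  1.2990e+01] F [-0.  -1.1  1.1] open 0.999
cm now [-0.12  0.03 15.94] cm after turn [-0.13 -0.02 15.94] turn -0.424 q [ 20.  42.   3.  81.  -3.  57. -54.]
```

servo_tool:
  increments:
    - {"jaw":1,"dp":[-0.13,0,0],"turn":-0.141}
    - {"jaw":1,"dp":[0,0,0],"turn":-0.141}
    - {"jaw":1,"dp":[0,0,0],"turn":-0.142}
    - {"jaw":1,"dp":[0,0,3],"turn":0}
    - {"jaw":1,"dp":[0,0,3],"turn":0}
    - {"jaw":1,"dp":[0,0,3],"turn":0}
    - {"jaw":1,"dp":[0,0,3],"turn":0}
    - {"jaw":1,"dp":[0,0,2],"turn":0}
    - {"jaw":1,"dp":[0,0,1.3],"turn":0}
    - {"jaw":1,"dp":[0,0,0.6],"turn":0}

```text
time: 4.05
ee_pos: [0.5408, -0.2456, 0.0799]
eef_rot: [-180.0, 0.0, 37.3]
contact_force: [-0.2, 0.6, 0.0]
opening: 1.003
```

```bash
python3 g.py .5422 -.2448 .08 37.3; python3 - <<'E'
from h import *
T=cam("top");S=cam("side")
cv2.imwrite("pics/g1.png",np.hstack([cv2.resize(T[0][130:250,330:450],None,fx=3.3,fy=3.3),cv2.resize(S[0][80:200,280:400],None,fx=3.3,fy=3.3)]))
E
```

```text
t 4.05 pos [ 0.5408 -0.2456  0.0799] rot [-179.98    0.     37.29] F [-0.2  0.6  0. ] open 1.003
cm now [ 0.16  0.02 -0.01] cm after turn [ 0.16  0.02 -0.01] turn -0.0 q [ 23.  54.  -3.  90.   5.  36. -35.]
```

View pics/g1.png

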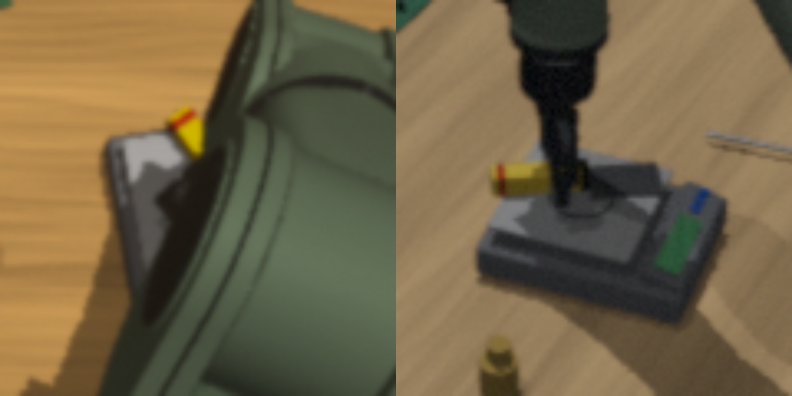

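In the side crop the fingers straddle the handle near its blade end, at about (565,180). I'll close the jaws and lift.

servo_tool:
  increments:
    - {"jaw":1,"dp":[0.16,0,0],"turn":0}
    - {"jaw":0,"dp":[0,0,0],"turn":0}
    - {"jaw":0,"dp":[0,0,0],"turn":0}
    - {"jaw":0,"dp":[0,0,0],"turn":0}
    - {"jaw":0,"dp":[0,0,0],"turn":0}
    - {"jaw":0,"dp":[0,0,0],"turn":0}
    - {"jaw":0,"dp":[0,0,0],"turn":0}
    - {"jaw":0,"dp":[0,0,-0.3],"turn":0}
    - {"jaw":0,"dp":[0,0,-0.5],"turn":0}
    - {"jaw":0,"dp":[0,0,-1],"turn":0}

```text
time: 5.4
ee_pos: [0.5419, -0.2446, 0.0987]
eef_rot: [-180.0, 0.0, 37.3]
contact_force: [-0.5, 0.6, -0.9]
opening: 0.265
```

```bash
python3 - <<'E'
from g import go
import numpy as np
c,s=np.cos(np.radians(6.5)),np.sin(np.radians(6.5))
# pre-insert: scraper origin at dock x .140; gripped at scraper x -.012
x=.140-.012
go(.4517+c*x,.2155+s*x,.10,6.5)
E
```

```text
t 5.4 pos [ 0.5419 -0.2446  0.0987] rot [-1.7997e+02  1.0000e-02  3.7290e+01] F [-0.5  0.6 -0.9] open 0.265
cm now [ 31.69 -35.51  -0.13] cm after turn [  9.04 -46.73  -0.13] turn 0.537 q [ 23.  53.  -3.  89.   4.  38. -35.]
```

servo_tool:
  increments:
    - {"jaw":0,"dp":[0,0,-3],"turn":0}
    - {"jaw":0,"dp":[0,0,-3],"turn":0}
    - {"jaw":0,"dp":[3.96,-4.44,0],"turn":0}
    - {"jaw":0,"dp":[3.96,-4.44,0],"turn":0}
    - {"jaw":0,"dp":[3.96,-4.44,0],"turn":0}
    - {"jaw":0,"dp":[3.96,-4.44,0],"turn":0}
    - {"jaw":0,"dp":[3.96,-4.44,0],"turn":0}
    - {"jaw":0,"dp":[3.96,-4.44,0],"turn":0}
    - {"jaw":0,"dp":[3.96,-4.44,0],"turn":0}
    - {"jaw":0,"dp":[3.96,-4.44,0],"turn":0}

```text
time: 6.65
ee_pos: [0.5789, 0.2319, 0.1592]
eef_rot: [180.0, -0.0, 37.3]
contact_force: [1.4, -0.5, -2.4]
opening: 0.271
```

servo_tool:
  increments:
    - {"jaw":0,"dp":[0,0,0],"turn":0.134}
    - {"jaw":0,"dp":[0,0,0],"turn":0.134}
    - {"jaw":0,"dp":[0,0,0],"turn":0.134}
    - {"jaw":0,"dp":[0,0,0],"turn":0.135}
    - {"jaw":0,"dp":[0,0,2],"turn":0}
    - {"jaw":0,"dp":[0,0,2],"turn":0}
    - {"jaw":0,"dp":[0,0,2],"turn":0}
    - {"jaw":0,"dp":[0,0,0],"turn":0}
    - {"jaw":0,"dp":[0,0,0],"turn":0}
    - {"jaw":0,"dp":[0,0,0],"turn":0}

```text
time: 7.9
ee_pos: [0.5793, 0.23, 0.0993]
eef_rot: [-180.0, -0.1, 6.5]
contact_force: [-0.4, -0.6, -2.0]
opening: 0.27
```

```bash
python3 - <<'E'
from h import *
from g import go
c,s=np.cos(np.radians(6.5)),np.sin(np.radians(6.5)); x=.128
go(.4517+c*x,.2155+s*x,.0215,6.5)
T=cam("top");S=cam("side")
z=observe()["ee_pos"][2]-.0093
p=(.4517+c*.14,.2155+s*.14,6.5)
for nm,C in (("side",[S]),("top",[T])): print(nm,p,fit(C,HAND(z),p))
for c in ("side","top"): print([(np.round(d["xyz"],4),round(d["p"],2)) for d in landmark_of(c,"scraper_tip")+landmark_of(c,"scraper")])
cv2.imwrite("pics/g2.png",np.hstack([cv2.resize(T[0][120:260,190:300],None,fx=3.5,fy=3.5),cv2.resize(S[0][180:320,210:330],None,fx=3.5,fy=3.5)]))
E
```

```text
t 7.9 pos [0.5793 0.23   0.0993] rot [-1.7997e+02 -7.0000e-02  6.5200e+00] F [-0.4 -0.6 -2. ] open 0.27
cm now [-0.04 -0.    7.78] cm after turn [-0.04 -0.    7.78] turn 0.0 q [-29.  55.  10.  83. -13.  43. -98.]
side (np.float64(0.5908000597947223), np.float64(0.23134844992750694), 6.5) (array([ 0.5862,  0.2406, 10.4783]), np.float64(-318.7))
top (np.float64(0.5908000597947223), np.float64(0.23134844992750694), 6.5) (array([0.5929, 0.2223, 3.107 ]), np.float64(-204.5))
[(array([0.4659, 0.2186, 0.092 ]), 0.73), (array([0.5954, 0.2324, 0.0907]), 0.59)]
[(array([0.47  , 0.2219, 0.0909]), 0.74), (array([ 4.854e-01, -2.479e-01,  1.000e-04]), 0.23), (array([0.5877, 0.229 , 0.0917]), 0.79)]
```

View pics/g2.png

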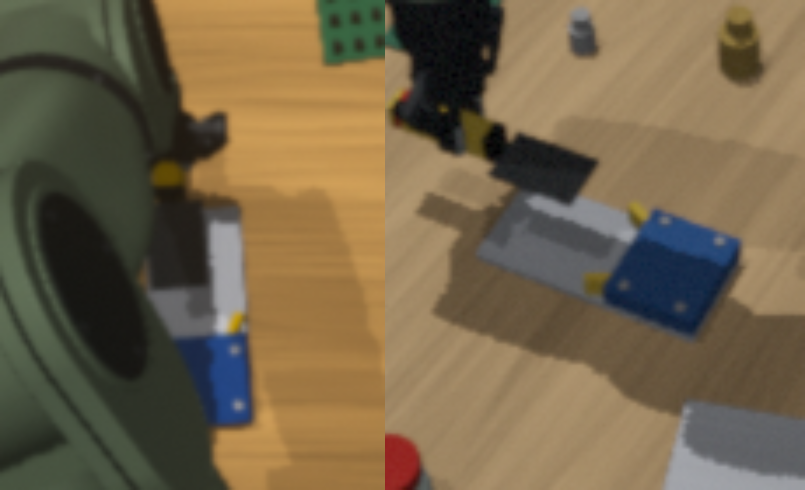

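The scraper is held level and square to the dock; its blade is at about (545,165) in the side crop, in line with the slot. I'll lower it and compare blade against dock.

servo_tool:
  increments:
    - {"jaw":0,"dp":[0,0,2],"turn":0}
    - {"jaw":0,"dp":[0,0,2],"turn":0}
    - {"jaw":0,"dp":[0,0,2],"turn":0}
    - {"jaw":0,"dp":[0,0,1],"turn":0}
    - {"jaw":0,"dp":[0,0,0.5],"turn":0}
    - {"jaw":0,"dp":[0,0,0.2],"turn":0}
    - {"jaw":0,"dp":[0,0,0],"turn":0}
    - {"jaw":0,"dp":[0,0,0],"turn":0}
    - {"jaw":0,"dp":[0,0,0],"turn":0}
    - {"jaw":0,"dp":[0,0,0],"turn":0}

```text
time: 9.45
ee_pos: [0.579, 0.2298, 0.0215]
eef_rot: [-180.0, -0.0, 6.5]
contact_force: [-0.6, 0.4, -0.7]
opening: 0.269
```

```bash
python3 - <<'E'
from h import *
from g import go
go(.5789,.23,.0215,6.5)
T=cam("top");S=cam("side")
B=rc(-.125,-.055,.025,.0175,(1,))
for nm,C in (("side",[S]),("top",[T])): print(nm,fit(C,B,(.5908,.2313,6.5),(.01,.008,4)),fit(C,DOCK,(.4517,.2155,6.5),(.006,.006,3)))
cv2.imwrite("pics/g3.png",np.hstack([grid(rect(S,.0165,.40,.56,.16,.28,2800),.56,.28,2800,.01),grid(rect(T,.0165,.40,.56,.16,.28,2800),.56,.28,2800,.01)]))
E
```

```text
t 9.45 pos [0.579  0.2298 0.0215] rot [-1.7999e+02 -1.0000e-02  6.5200e+00] F [-0.6  0.4 -0.7] open 0.269
cm now [-0.01 -0.02 -0.  ] cm after turn [-0.01 -0.02 -0.  ] turn 0.0 q [-29.  62.   9.  84. -14.  35. -97.]
side (array([0.589 , 0.2372, 7.5264]), np.float64(-393.8)) (array([0.4509, 0.2168, 6.7596]), np.float64(-210.1))
top (array([0.5915, 0.2309, 9.0563]), np.float64(-322.2)) (array([0.4523, 0.2131, 7.9069]), np.float64(-195.6))
```

View pics/g3.png

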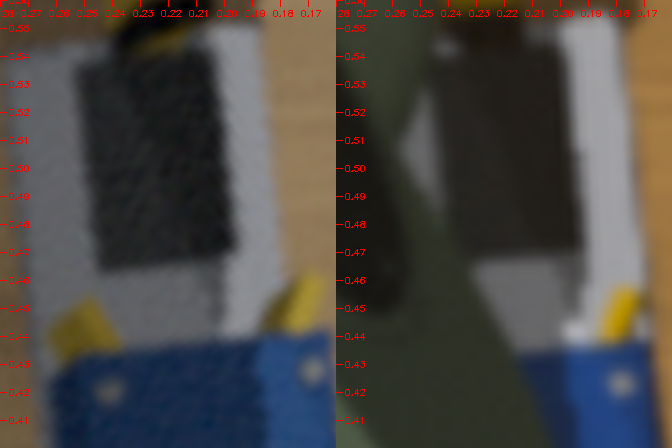

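Relative to the dock, the blade's front edge is within about 1 mm of the slot centreline in both views (side y≈0.220, top ≈0.2166). I'll start inserting.

servo_tool:
  increments:
    - {"jaw":0,"dp":[-0.8,0.05,0],"turn":0}
    - {"jaw":0,"dp":[-0.8,0,0],"turn":0}
    - {"jaw":0,"dp":[-0.8,0,0],"turn":0}
    - {"jaw":0,"dp":[-0.8,0,0],"turn":0}
    - {"jaw":0,"dp":[-0.8,0,0],"turn":0}
    - {"jaw":0,"dp":[-0.8,0,0],"turn":0}
    - {"jaw":0,"dp":[0,0,0],"turn":0}
    - {"jaw":0,"dp":[0,0,0],"turn":0}
    - {"jaw":0,"dp":[0,0,0],"turn":0}
    - {"jaw":0,"dp":[0,0,0],"turn":0}

```text
time: 10.8
ee_pos: [0.5314, 0.2239, 0.0213]
eef_rot: [-180.0, -0.0, 6.5]
contact_force: [-0.3, -0.1, -0.8]
opening: 0.266
```

servo_tool:
  increments:
    - {"jaw":0,"dp":[-0.8,0,0],"turn":0}
    - {"jaw":0,"dp":[-0.8,0,0],"turn":0}
    - {"jaw":0,"dp":[-0.8,0,0],"turn":0}
    - {"jaw":0,"dp":[-0.8,0,0],"turn":0}
    - {"jaw":0,"dp":[-0.8,0,0],"turn":0}
    - {"jaw":0,"dp":[-0.8,0,0],"turn":0}
    - {"jaw":0,"dp":[-0.4,0,0],"turn":0}
    - {"jaw":0,"dp":[0,0,0],"turn":0}
    - {"jaw":0,"dp":[0,0,0],"turn":0}
    - {"jaw":0,"dp":[0,0,0],"turn":0}

```text
time: 12.05
ee_pos: [0.4798, 0.218, 0.0213]
eef_rot: [-180.0, -0.0, 6.5]
contact_force: [0.3, -0.1, -2.1]
opening: 0.266
```

Still no contact force. I'll lower it slightly and push on to the closed end.

servo_tool:
  increments:
    - {"jaw":0,"dp":[-0.2,0,0.05],"turn":0}
    - {"jaw":0,"dp":[-0.2,0,0.05],"turn":0}
    - {"jaw":0,"dp":[-0.2,0,0],"turn":0}
    - {"jaw":0,"dp":[-0.2,0,0],"turn":0}
    - {"jaw":0,"dp":[-0.1,0,0],"turn":0}
    - {"jaw":0,"dp":[0,0,0],"turn":0}
    - {"jaw":0,"dp":[0,0,0],"turn":0}
    - {"jaw":0,"dp":[0,0,0],"turn":0}
    - {"jaw":0,"dp":[0,0,0],"turn":0}
    - {"jaw":0,"dp":[0,0,0],"turn":0}

```text
time: 13.3
ee_pos: [0.4712, 0.2171, 0.0205]
eef_rot: [-180.0, -0.1, 6.5]
contact_force: [4.5, 0.8, 4.7]
opening: 0.265
```

servo_tool:
  increments:
    - {"jaw":0,"dp":[-0.1,0,0],"turn":0}
    - {"jaw":0,"dp":[-0.1,0,0],"turn":0}
    - {"jaw":0,"dp":[0,0,0],"turn":0}
    - {"jaw":0,"dp":[0,0,0],"turn":0}
    - {"jaw":0,"dp":[0,0,0],"turn":0}
    - {"jaw":0,"dp":[0,0,0],"turn":0}
    - {"jaw":0,"dp":[0,0,0],"turn":0}
    - {"jaw":0,"dp":[0,0,0],"turn":0}
    - {"jaw":0,"dp":[0,0,0],"turn":0}
    - {"jaw":0,"dp":[0,0,0],"turn":0}

```text
time: 14.55
ee_pos: [0.4711, 0.2169, 0.0208]
eef_rot: [-180.0, -0.3, 6.5]
contact_force: [14.6, 0.5, 1.5]
opening: 0.267
```

The end stop is reached: force is up to 15 N and the tool no longer advances. I'll back off the push slightly and release.

servo_tool:
  increments:
    - {"jaw":0,"dp":[0.15,0,0],"turn":0}
    - {"jaw":0.7,"dp":[0,0,0],"turn":0}
    - {"jaw":0.7,"dp":[0,0,0],"turn":0}
    - {"jaw":0.7,"dp":[0,0,0],"turn":0}
    - {"jaw":0.7,"dp":[0,0,0],"turn":0}
    - {"jaw":0.7,"dp":[0,0,-1],"turn":0}
    - {"jaw":0.7,"dp":[0,0,-2],"turn":0}
    - {"jaw":0.7,"dp":[0,0,-4],"turn":0}
    - {"jaw":0.7,"dp":[0,0,-5],"turn":0}
    - {"jaw":0.7,"dp":[0,0,-5],"turn":0}

```text
time: 15.8
ee_pos: [0.4699, 0.2167, 0.1926]
eef_rot: [-180.0, -0.0, 6.5]
contact_force: [0.2, -0.1, 0.4]
opening: 0.7
```

```bash
python3 - <<'E'
from h import *
from g import go
go(.478,-.028,.2,6.5)
T=cam("top");S=cam("side")
H=rc(-.045,.05,.012,.036,(3,))
for nm,C in (("side",[S]),("top",[T])): print(nm,fit(C,H,(.4835,.2191,6.5),(.01,.008,4)))
cv2.imwrite("pics/g4.png",np.hstack([cv2.resize(S[0][210:300,220:330],None,fx=3.5,fy=3.5),cv2.resize(T[0][150:240,200:300],None,fx=3.5,fy=3.5)]))
for c in ("side","top"):
  for n in ("scraper","check_weight","pan_center","small_weight"): print(c,n,[(np.round(d["xyz"],4),round(d["p"],2)) for d in landmark_of(c,n)])
E
```

```text
t 15.8 pos [0.4699 0.2167 0.1926] rot [-1.7999e+02 -1.0000e-02  6.5100e+00] F [ 0.2 -0.1  0.4] open 0.7
cm now [-1.97 24.4  -0.74] cm after turn [-1.96 24.4  -0.74] turn 0.0 q [-35.  40.  13. 101. -12.  40. -99.]
side (array([0.4796, 0.2208, 7.0877]), np.float64(-348.9))
top (array([0.4774, 0.2141, 6.6619]), np.float64(-326.4))
side scraper [(array([0.4905, 0.2175, 0.0085]), 0.71)]
side check_weight [(array([ 0.4808, -0.0301, -0.0011]), 0.57)]
side pan_center [(array([ 0.5103, -0.2498,  0.0694]), 0.56)]
side small_weight []
top scraper [(array([0.4789, 0.214 , 0.0117]), 0.51), (array([ 0.3798, -0.4948, -0.0042]), 0.28)]
top check_weight [(array([ 4.768e-01, -2.960e-02,  4.000e-04]), 0.53)]
top pan_center [(array([ 0.5152, -0.2482,  0.0719]), 0.94)]
top small_weight [(array([ 6.101e-01,  2.250e-02, -2.000e-04]), 0.58), (array([0.4839, 0.2166, 0.0142]), 0.17)]
```

View pics/g4.png

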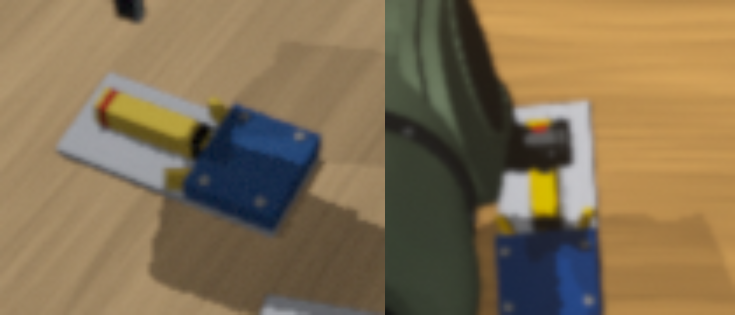

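The scraper is home: in the side crop the handle's end meets the mouth at about (200,140) and the handle lies flat, centred between the cheeks. Next is the brass weight, the only brass knobbed one, at (0.478,-0.029).

servo_tool:
  increments:
    - {"jaw":1,"dp":[-0.33,4.08,0],"turn":0}
    - {"jaw":1,"dp":[-0.33,4.08,0],"turn":0}
    - {"jaw":1,"dp":[-0.33,4.08,0],"turn":0}
    - {"jaw":1,"dp":[-0.33,4.08,0],"turn":0}
    - {"jaw":1,"dp":[-0.33,4.08,0],"turn":0}
    - {"jaw":1,"dp":[-0.33,4.08,0],"turn":0}
    - {"jaw":1,"dp":[0,0,3],"turn":0}
    - {"jaw":1,"dp":[0,0,3],"turn":0}
    - {"jaw":1,"dp":[0,0,3],"turn":0}
    - {"jaw":1,"dp":[0,0,0],"turn":0}

```text
time: 17.55
ee_pos: [0.4774, -0.0286, 0.0989]
eef_rot: [-180.0, 0.2, 6.5]
contact_force: [-0.7, -0.3, 1.1]
opening: 0.999
```

```bash
python3 - <<'E'
from h import *
from g import go
go(.478,-.029,.026,6.5)
S=cam("side");T=cam("top")
for c in ("side","top"): print([(np.round(d["xyz"],4),round(d["p"],2)) for d in landmark_of(c,"check_weight")])
cv2.imwrite("pics/g5.png",np.hstack([cv2.resize(S[0][130:230,260:360],None,fx=4,fy=4),cv2.resize(T[0][150:250,270:370],None,fx=4,fy=4)]))
E
```

```text
t 17.55 pos [ 0.4774 -0.0286  0.0989] rot [-179.97    0.2     6.5 ] F [-0.7 -0.3  1.1] open 0.999
cm now [0.06 0.04 7.29] cm after turn [0.06 0.04 7.29] turn 0.0 q [ -3.  47.   5. 113. -10.  21. -74.]
[(array([ 0.4779, -0.0312,  0.0027]), 0.75), (array([ 0.4912, -0.2524, -0.0013]), 0.58)]
[]
```

View pics/g5.png

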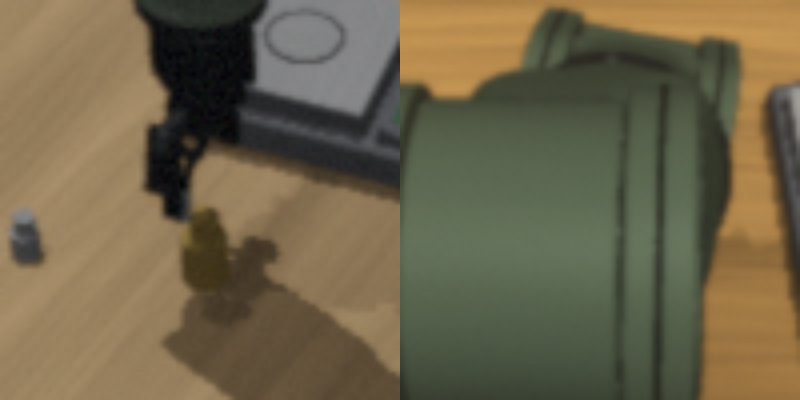

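The side crop shows the near finger tip at (178,215), which puts the jaw centre directly above the knob at (208,215). I'll descend and grip the body.

servo_tool:
  increments:
    - {"jaw":1,"dp":[0.06,0.1,1.5],"turn":0}
    - {"jaw":1,"dp":[0,0,1.5],"turn":0}
    - {"jaw":1,"dp":[0,0,1.5],"turn":0}
    - {"jaw":1,"dp":[0,0,1.5],"turn":0}
    - {"jaw":1,"dp":[0,0,0.8],"turn":0}
    - {"jaw":1,"dp":[0,0,0.4],"turn":0}
    - {"jaw":0,"dp":[0,0,0],"turn":0}
    - {"jaw":0,"dp":[0,0,0],"turn":0}
    - {"jaw":0,"dp":[0,0,0],"turn":0}
    - {"jaw":0,"dp":[0,0,0],"turn":0}

```text
time: 19.0
ee_pos: [0.4792, -0.0294, 0.029]
eef_rot: [-180.0, -0.0, 6.5]
contact_force: [-2.2, 1.2, 13.0]
opening: 0.418
```

servo_tool:
  increments:
    - {"jaw":0,"dp":[0,0,0],"turn":0}
    - {"jaw":0,"dp":[0,0,0],"turn":0}
    - {"jaw":0,"dp":[0,0,0],"turn":0}
    - {"jaw":0,"dp":[0,0,-0.5],"turn":0}
    - {"jaw":0,"dp":[0,0,-1],"turn":0}
    - {"jaw":0,"dp":[0,0,-2],"turn":0}
    - {"jaw":0,"dp":[0,0,-3],"turn":0}
    - {"jaw":0,"dp":[0,0,-4],"turn":0}
    - {"jaw":0,"dp":[0,0,-4],"turn":0}
    - {"jaw":0,"dp":[0,0,0],"turn":0}

```text
time: 20.25
ee_pos: [0.4798, -0.0295, 0.1758]
eef_rot: [180.0, -0.2, 6.5]
contact_force: [0.0, 0.4, -5.9]
opening: 0.421
```

```bash
python3 - <<'E'
from h import *
from g import go
T=cam("top");S=cam("side")
for nm,C in (("top",[T]),("side",[S]),("both",[T,S])): print(nm,"pan",fit(C,PAN(.072),(.51,-.248,10)))
for c in ("side","top"): print([(np.round(d["xyz"],4),round(d["p"],2)) for d in landmark_of(c,"pan_center")])
go(.5105,-.248,.2,6.5)
E
```

```text
top pan (array([ 0.5094, -0.2497, 10.1111]), np.float64(-343.5))
side pan (array([ 0.5076, -0.2469,  8.7549]), np.float64(-236.8))
both pan (array([ 0.5092, -0.2493, 10.1193]), np.float64(-573.9))
[(array([ 0.5128, -0.247 ,  0.0661]), 0.6)]
[(array([ 0.5131, -0.2461,  0.0758]), 0.61)]
t 20.45 pos [ 0.4786 -0.0295  0.1724] rot [-1.7998e+02  9.0000e-02  6.5200e+00] F [ 0.3 -0.6 -5.2] open 0.423
cm now [ 0.69 22.07 -2.76] cm after turn [ 0.7  22.07 -2.76] turn 0.0 q [ -5.  39.   8. 110.  -9.  32. -74.]
```

servo_tool:
  increments:
    - {"jaw":0,"dp":[0.14,4.42,0],"turn":0}
    - {"jaw":0,"dp":[0.14,4.42,0],"turn":0}
    - {"jaw":0,"dp":[0.14,4.42,0],"turn":0}
    - {"jaw":0,"dp":[0.14,4.42,0],"turn":0}
    - {"jaw":0,"dp":[0.14,4.42,0],"turn":0}
    - {"jaw":0,"dp":[0,0,2],"turn":0}
    - {"jaw":0,"dp":[0,0,2],"turn":0}
    - {"jaw":0,"dp":[0,0,1],"turn":0}
    - {"jaw":0,"dp":[0,0,0],"turn":0}
    - {"jaw":0,"dp":[0,0,0],"turn":0}

```text
time: 21.7
ee_pos: [0.5113, -0.2483, 0.1237]
eef_rot: [180.0, -0.0, 6.5]
contact_force: [1.4, -0.4, -4.8]
opening: 0.423
```

```bash
python3 - <<'E'
from h import *
from g import go
go(.5105,-.248,.101,6.5)
S=cam("side");im,K,R,t=S
o=observe()["ee_pos"]
for c in ("side",): print([(np.round(d["xyz"],4),round(d["p"],2)) for d in landmark_of(c,"check_weight")+landmark_of(c,"pan_center")])
def pr(p): q=K@(R@np.array(p)+t); return q[:2]/q[2]
print(pr((o[0],o[1],o[2]-.029)),pr((.5105,-.248,.072)))
s=5;x0,y0=280,90
v=cv2.resize(im[y0:y0+110,x0:x0+130],None,fx=s,fy=s,interpolation=cv2.INTER_CUBIC)
for p in ((o[0],o[1],o[2]-.029),(.5105,-.248,.072)):
    a=pr(p); cv2.circle(v,(int((a[0]-x0)*s),int((a[1]-y0)*s)),3,(0,0,255),-1)
cv2.imwrite("pics/g6.png",v)
E
```

```text
t 21.7 pos [ 0.5113 -0.2483  0.1237] rot [ 1.7999e+02 -3.0000e-02  6.5300e+00] F [ 1.4 -0.4 -4.8] open 0.423
cm now [-0.08 -0.04  2.27] cm after turn [-0.08 -0.04  2.27] turn 0.0 q [ 20.  49.   4.  94.  -5.  37. -56.]
[(array([ 0.5125, -0.2534,  0.0974]), 0.66), (array([ 0.5099, -0.2474,  0.0706]), 0.78)]
[335.79365447 133.13486859] [335.76905769 138.55694156]
```

View pics/g6.png

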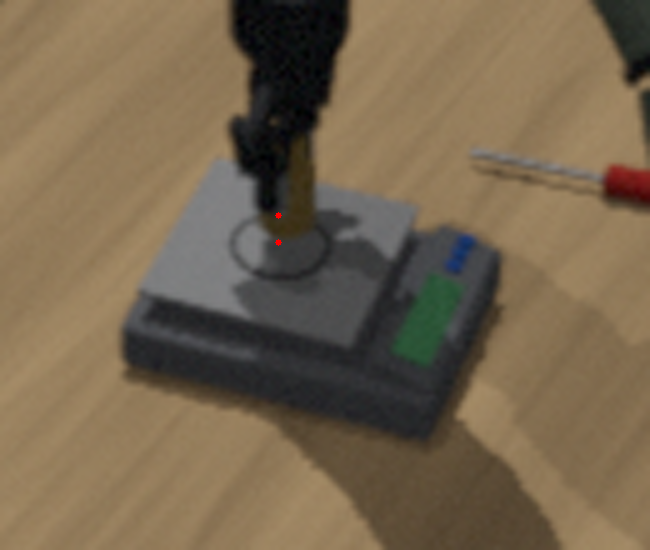

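In the crop the ring centre is at (281,246). The weight's axis is about 9 px right of its predicted spot, roughly 4 mm, so I'll correct for that and lower gently.

servo_tool:
  increments:
    - {"jaw":0,"dp":[0.2,-0.1,0.4],"turn":0}
    - {"jaw":0,"dp":[0,0,0.4],"turn":0}
    - {"jaw":0,"dp":[0,0,0.4],"turn":0}
    - {"jaw":0,"dp":[0,0,0.4],"turn":0}
    - {"jaw":0,"dp":[0,0,0.3],"turn":0}
    - {"jaw":0,"dp":[0,0,0.2],"turn":0}
    - {"jaw":0,"dp":[0,0,0.1],"turn":0}
    - {"jaw":0,"dp":[0,0,0.1],"turn":0}
    - {"jaw":0,"dp":[0,0,0],"turn":0}
    - {"jaw":0,"dp":[0,0,0],"turn":0}

```text
time: 23.1
ee_pos: [0.513, -0.247, 0.1004]
eef_rot: [-180.0, -0.0, 6.5]
contact_force: [-0.8, 0.6, -4.8]
opening: 0.42
```

servo_tool:
  increments:
    - {"jaw":0,"dp":[0,0,0.1],"turn":0}
    - {"jaw":0,"dp":[0,0,0.1],"turn":0}
    - {"jaw":0,"dp":[0,0,0.1],"turn":0}
    - {"jaw":0,"dp":[0,0,0],"turn":0}
    - {"jaw":0,"dp":[0,0,0],"turn":0}
    - {"jaw":0,"dp":[0,0,0],"turn":0}
    - {"jaw":0,"dp":[0,0,0],"turn":0}
    - {"jaw":0,"dp":[0,0,0],"turn":0}
    - {"jaw":0,"dp":[0,0,0],"turn":0}
    - {"jaw":0,"dp":[0,0,0],"turn":0}

```text
time: 24.35
ee_pos: [0.513, -0.247, 0.0973]
eef_rot: [-180.0, -0.0, 6.5]
contact_force: [0.1, -0.3, -1.3]
opening: 0.421
```

servo_tool:
  increments:
    - {"jaw":0,"dp":[0,0,0.1],"turn":0}
    - {"jaw":0,"dp":[0,0,0],"turn":0}
    - {"jaw":0,"dp":[0,0,0],"turn":0}
    - {"jaw":0,"dp":[0,0,0],"turn":0}
    - {"jaw":1,"dp":[0,0,0],"turn":0}
    - {"jaw":1,"dp":[0,0,0],"turn":0}
    - {"jaw":1,"dp":[0,0,0],"turn":0}
    - {"jaw":1,"dp":[0,0,0],"turn":0}
    - {"jaw":1,"dp":[0,0,0],"turn":0}
    - {"jaw":1,"dp":[0,0,0],"turn":0}

```text
time: 25.6
ee_pos: [0.513, -0.2471, 0.0963]
eef_rot: [-180.0, 0.0, 6.5]
contact_force: [1.0, -0.1, 0.2]
opening: 0.999
```

servo_tool:
  increments:
    - {"jaw":1,"dp":[0,0,-1],"turn":0}
    - {"jaw":1,"dp":[0,0,-2],"turn":0}
    - {"jaw":1,"dp":[0,0,-3],"turn":0}
    - {"jaw":1,"dp":[0,0,-4],"turn":0}
    - {"jaw":1,"dp":[0,0,-4],"turn":0}
    - {"jaw":1,"dp":[0,4,0],"turn":0}
    - {"jaw":1,"dp":[0,5,0],"turn":0}
    - {"jaw":1,"dp":[0,5,0],"turn":0}
    - {"jaw":1,"dp":[0,5,0],"turn":0}
    - {"jaw":1,"dp":[0,0,0],"turn":0}

```text
time: 26.85
ee_pos: [0.5331, -0.4392, 0.2359]
eef_rot: [179.9, 0.1, 6.3]
contact_force: [0.3, 0.2, 1.0]
opening: 1.001
```

```bash
python3 - <<'E'
from h import *
T=cam("top");S=cam("side")
print(observe()["ee_pos"],observe()["contact_force"])
for c in ("side","top"):
  for n in ("scraper","scraper_tip","check_weight","pan_center","small_weight","screwdriver","board","jar"): print(c,n,[(np.round(d["xyz"],4),round(d["p"],2)) for d in landmark_of(c,n)])
w=lambda C:rect(C,.067,.42,.62,-.34,-.15,1400)
d=lambda C:cv2.resize(rect(C,.02,.33,.58,.13,.30,1200),(266,280))
cv2.imwrite("pics/g7.png",np.vstack([np.hstack([grid(w(T),.62,-.15,1400),d(T)]),np.hstack([grid(w(S),.62,-.15,1400),d(S)])]))
E
```

```text
[ 0.53437852 -0.43568577  0.23648025] [-0.56401428  0.30338702  0.22072236]
side scraper [(array([0.4891, 0.2171, 0.0097]), 0.8)]
side scraper_tip [(array([ 0.3763, -0.4973, -0.0014]), 0.38)]
side check_weight [(array([ 0.5132, -0.2494,  0.069 ]), 0.49)]
side pan_center [(array([ 0.5105, -0.2485,  0.0661]), 0.97), (array([ 0.7446,  0.0303, -0.0014]), 0.66)]
side small_weight [(array([0.6144, 0.0232, 0.0011]), 0.56)]
side screwdriver [(array([ 0.3798, -0.4994, -0.0028]), 0.68)]
side board [(array([7.488e-01, 3.030e-02, 2.000e-04]), 0.97)]
side jar [(array([0.4567, 0.4873, 0.0016]), 0.68)]
top scraper [(array([ 0.6108,  0.0258, -0.    ]), 0.74), (array([0.4819, 0.2146, 0.0107]), 0.54)]
top scraper_tip []
top check_weight [(array([ 0.5129, -0.2499,  0.0672]), 0.7)]
top pan_center [(array([ 0.5148, -0.2476,  0.0692]), 0.62)]
top small_weight [(array([ 0.6111,  0.0259, -0.0033]), 0.56)]
top screwdriver []
top board [(array([6.099e-01, 2.360e-02, 1.000e-04]), 0.72), (array([7.457e-01, 2.670e-02, 3.000e-04]), 0.67)]
top jar [(array([ 4.523e-01,  4.912e-01, -1.000e-04]), 0.58)]
```

View pics/g7.png

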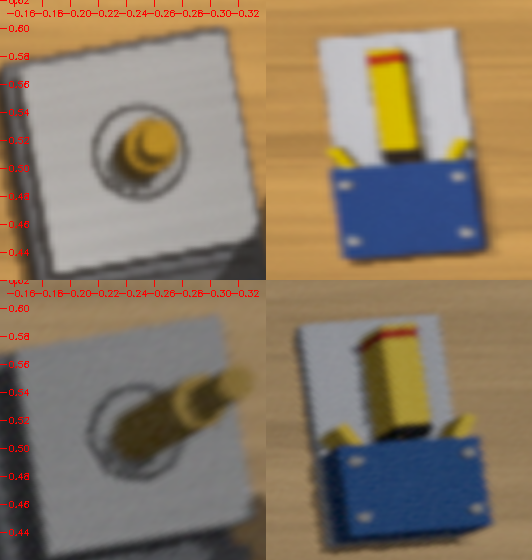

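The weight stands upright inside the ring at (140,150), and the scraper handle is flush at the mouth in both views. Nothing else has moved, so I'm handing in.

```bash
python3 -c "
from rig import *
print(hand_in())"
```

```text
the job is handed in; nothing more can be done
None
```

I put the scraper away in the middle-sized dock, set the brass check weight on the emptied pan, and handed the job in at about 27 s; no verdict is reported.

- **Scraper:** I slid it in until the push stalled at the slot's closed end at about 15 N, then let go. The last pictures show the handle flat, central and right up to the mouth.
- **Check weight:** I lowered it until the pan carried nearly all its load, then released it. It stands upright inside the circle, about 2–3 mm from the pan centre by the networks' estimate.
- **Robot and other things:** The arm stands clear with no contact force. The small weight, board and jar are where they started in both cameras, and the screwdriver in the side view; the top view missed it.

Some checks were weak or disagreed:
- **Scraper position:** the two cameras differed by about 7 mm along the dock (0.489 and 0.482), so full insertion rests on the force stall and the pictures.
- **Blade tip:** it is hidden in the slot, so it could not be checked.
- **Pan travel:** it cannot be read directly; I inferred it from the wrist force falling to about 1 N before release.
- **Gripping the weight:** closing on it at the bench pushed the tool up about 3 mm (13 N); it lifted cleanly afterwards.

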